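# Load the baking-paper dispenser

## Task

Load the new roll of baking paper into the dispenser. Draw the roll all the way out of its open carton by the end that sticks out, lay it down on the worktop and let go of it; then take it across the paper and press it down past the two sprung jaws until its spindle rests at the bottom of both forks and both jaws have closed over it. Leave the other kitchen things where they are.

Things in the scene. Friction and masses are not known exactly. Their poses are not given: they have to be found in the camera images.
- roll: Roll of baking paper on a steel spindle, rigid, 180 mm long along its y axis, about 250 g; origin at its middle, on the axis. Cream paper, 44 mm in diameter, 100 mm long, brown band; then at each end alike a grey octagonal flange, a bare neck and a grey octagonal end knob. Does not roll. Lying on the worktop its axis is 24 mm up; in the carton it lies nearly level, the inner end 3 mm higher.
- roll_knob (a point): Centre of the roll's +y end knob, 84 mm from its middle, 24 mm up; knob and neck stick 40 to 50 mm out of the carton at the start. Along the axis from the roll's middle: flange 50 to 56 mm, neck (16 mm diameter, this goes into a fork) 56 to 78 mm, knob 78 to 90 mm. Flanges and knobs are 48 mm across flats. Either end may go on either side of the dispenser.
- carton: Brown cardboard carton round the roll, fixed to the worktop: 60 mm wide and high, 150 mm long, walls 3 mm. Origin on the worktop under the middle of its open end; +y points straight out of the mouth, the way the roll is drawn; the closed end is at y = -150 mm; z up.
- dispenser: Wooden dispenser, fixed to the worktop. Origin on the worktop under the middle of the seated roll; z up, y along the seated roll's axis. Base plate 12 mm thick, x -75 to +50, y -88 to +88 mm; steel tear-off strip at its front, x = -70 mm, 40 mm high. Two upright wooden cheeks 12 mm thick, centred at y = +67 and -67 mm, each with a fork open at the top; clear space between them.
- seat (a point): Where the roll's middle comes to rest: between the forks, 70 mm above the worktop.
- fork_left (a point): Where the neck's axis rests in the fork of the +y cheek, 67 mm along y from the seat. Fork 17.6 mm wide in x, floor 62 mm above the worktop. Rear prong 102 mm high, flaring back above 76 mm height from x = +9 to +22 mm; front prong 73 mm high, with the jaw's ramp above it. The mouth between ramp and rear prong is about 34 mm wide at the top.
- fork_right (a point): The same in the -y cheek, 67 mm from the seat.
- jaw_left (a joint): Sprung steel jaw, an upright lever in front (-x) of the +y fork, hinged 30 mm above the worktop. 0 = closed: its nose, 83 mm up, reaches over the fork to x = -2 mm. A neck pressed down on its ramp (which starts 111 mm up) pushes it forward, about 0.13 rad, then it springs back to 0. Both jaws together need a push of about 6 to 12 N.
- jaw_right (a joint): The same jaw on the fork of the -y cheek; 0 = closed, grows as it is pushed open.
- oxblood_pot: Bystander: small dark red scalloped pot, 91 mm wide, 76 mm high; origin under its middle.
- salt_shaker: Bystander: salt shaker, 44 mm wide, 90 mm high; origin under its middle.
- garlic: Bystander: garlic bulb, 56 mm; origin under its middle.
- lemon_b: Bystander: lemon, 72 mm long; origin under its middle.
- peeler: Bystander: black peeler lying flat, 170 mm long; origin under its middle.
- teaspoon: Bystander: teaspoon lying flat, 132 mm long; origin under its middle.
- kitchen_timer: Bystander: white round wind-up timer, 64 mm wide, 58 mm high; origin under its middle.

How it is judged:
On the way:
1. the roll is wholly out of the carton, lies down level and is let go (y of roll in the frame of carton above 0.085 m and height (world z) of roll below 0.055 m and angle between roll's own y axis and vertical between 1.4 and 1.74 rad and contact force between the fingers and roll below 0.05 N and linear speed of roll below 0.03 m/s), for 0.2 s.
At the end, for the whole second after the job is handed in: The roll rests in the dispenser, let go and still: its middle within 3 mm of the seat in height and front to back and within 8 mm along the axis, its axis within 0.035 rad of the dispenser's, both jaws closed over the spindle (below 0.06 rad) (z of roll in the frame of seat between -0.003 and 0.003 m and x of roll in the frame of seat between -0.003 and 0.003 m and y of roll in the frame of seat between -0.008 and 0.008 m and angle between the y axis of roll and the y axis of dispenser, either way round below 0.035 rad and value of joint each of jaw_left, jaw_right below 0.06 rad and linear speed of roll below 0.02 m/s); the robot touches nothing.
It fails at once if a bystander (pot, salt shaker, garlic, lemon, peeler, teaspoon, timer) is pushed more than 40 mm from its place (distance of any of oxblood_pot, salt_shaker, garlic, lemon_b, peeler, teaspoon, kitchen_timer from where it was at the start of the episode above 0.04 m).
It also fails if it takes over 53 s, if anything falls off the work surface, if the arm or the gripper's body presses on something with over 40 N, if the wrist force passes 120 N, or if a joint passes its speed limit or range.

## Robot

A 6-joint arm with a two-finger parallel gripper is mounted at the origin on a cart in front of the work surface, level with it; the furniture and walls round the work are solid. World frame = base frame: x ahead of the robot, y to its left, z up, the work surface at z = 0. Lengths are in m, angles in rad, forces in N, time in s.
With the tool pointing down it reaches from about 0.2 to 0.875 m from the base axis. Payload 3.4 kg.
Tool frame: the origin (TCP) lies at the very end of the fingers, on their centre line; the grasp point (between the pads) lies 19 mm behind it (r.grasp_offset is the distance from the TCP to the grasp point, in m); z points along the fingers, y is the line along which they close (so a half turn about z gives the same grasp; the last joint's range is limited). The gripper opens to 94 mm and grips with 3 to 60 N. Pads are 16 mm wide; open, the fingers measure 119 mm over their backs; the gripper's body (75 mm by 177 mm) begins 78 mm behind the grasp point.
Start: joints at [1.121, 0.276, 1.505, -0, 1.361, -0.121], TCP at [0.186, 0.544, 0.205] pointing down, gripper open.
Joint ranges: [-2.89, 2.89], [-0.75, 2.08], [0.22, 2.7], [-1.18, 4.32], [0.11, 2.71], [-2.7, 2.7]. Speed limits (rad/s): [2.57, 2.57, 3.14, 3.14, 3.14, 3.14].

## Interface

Orientations are given as a unit quaternion [w, x, y, z].
In Python, from cell import readout, optics, order, r gives the robot as it stands.
- The arm moves only by the tool carry_out, never from a script. Its arguments are lists of equal length, an entry for each row: "translation": the shift along the tool's x, y, z in m, a list of three; "roll": the turn about the tool's z in degrees. In form: {"translation": [[dx, dy, dz], ...], "roll": [roll, ...]}. A call has 1 to 8 rows; each row is the pose to reach, as a shift and turn from the pose commanded when the call began, along the tool's axes at that moment; what a row does not reach only later rows make up. A row lasts 1/12 s, in which the tool goes at most 41.7 mm and 7.16 degrees, less where a joint would pass 70% of its speed; a pose out of reach is approached as far as the arm can. A call with a gripper value outside its range is refused whole. "grip" is the opening, from 0 (shut) to 1 (fully open), set as the call begins (left out, the last holds). The fingers move at their own pace and stop on an object; "newtons" is the grip in N (left out, the last holds). Time passes only in rows, so rows that repeat a pose let the fingers close. It gives the time, the measured TCP pose, the force, the opening and the grip force at its end, in the units of the state.
- readout.observe(): the state, without advancing time (a new reading comes with each control period).
- optics.camera(name): name is "side" or "top" or "wrist"; returns a dict with "frame" (400x640x3 uint8, red, green, blue), "z_map" (400x640 float32, m along the optical axis (not along the pixel's ray), 0 where there is no reading), "intrinsics" (3x3 intrinsics, pixels), "R" (3x3) and "t" (3): a world point X has camera coordinates R X + t; the wrist camera has in their place "T_tool_cam" (4x4, takes a point from camera to tool coordinates, whose origin is the TCP and whose axes are the flange's). Camera axes: x right, y down, z forward; pixel columns grow to the right and rows downward; lengths in m; the calibration is good to about 2 mm. A picture is of the moment at which its call begins: read the wrist's pose just before it.
- order.job_done(): hands the job in; it is judged then, once.
The state is a dict: "t": time; "q": joint angles; "qd": joint speeds; "effort": joint torques, N m; "tcp_pos": TCP position; "ee_rot": TCP orientation; "ft_force": force on the tool from outside, world axes, zero at the start; "ft_torque": the same for the moment, N m; "gripper_width": opening from 0.0 (shut) to 1.0 (fully open); "grasp_force": force on a finger pad.
Only numpy, scipy, OpenCV 4.12 (cv2) and the standard library are available. Lean on these libraries where they do the work, as an engineer would, in place of code of your own. Each camera call takes 0.05 s, during which the arm holds its last target. There are 200 camera calls.

## Working session

There is one attempt and no reset: what is moved stays moved. The work goes in short steps, Python scripts to look and compute and a tool call to move; the robot and the scene stay as the last step left them, time stands still between calls to the robot, and variables do not carry over. Pictures are saved under pics/ and viewed, at most 11 in all, crops included, and the job is handed in when it is done.

Besides the shell and the picture viewer there is one more tool, called after "Emit:" in YAML: its name, and indented under it one key for each argument. carry_out: Moves the arm, as the interface text tells. Its arguments: {"type":"object","properties":{"translation":{"type":"array"},"roll":{"type":"array"},"grip":{"type":"number"},"newtons":{"type":"number"}},"required":["translation","roll"]}

```bash
mkdir -p pics; ls; cat > h.py <<'E'
import numpy as np, cv2, pickle
from cell import readout, optics, order, r
def snap(n,f):
    s=readout.observe(); c=optics.camera(n); c['s']=s
    cv2.imwrite(f'pics/{f}.png',c['frame'][:,:,::-1]); pickle.dump(c,open(f'pics/{f}.pkl','wb')); return c
def load(f): return pickle.load(open(f'pics/{f}.pkl','rb'))
def world(c,u,v,z=None):
    K=c['intrinsics'];R=c['R'];t=c['t']
    d=np.linalg.solve(K,[u,v,1.])
    o=-R.T@t; w=R.T@d
    if z is None: return o+w*c['z_map'][int(round(v)),int(round(u))]
    return o+w*(z-o[2])/w[2]
E
python3 - <<'E'
from h import *
s=readout.observe(); print({k:np.round(v,3) for k,v in s.items()})
for n in('top','side'):
    c=snap(n,n+'0'); print(n,c['intrinsics'],-c['R'].T@c['t'],c['R'])
E
```

```text
pics
{'t': np.float64(0.0), 'q': array([ 1.121,  0.277,  1.506, -0.   ,  1.361, -0.121]), 'qd': array([ 0.001, -0.002,  0.   , -0.001,  0.002,  0.001]), 'effort': array([ 1.0000e-03, -4.0460e+01, -2.3723e+01,  7.0000e-02,  3.5000e-02,
       -0.0000e+00]), 'tcp_pos': array([0.185, 0.544, 0.205]), 'ee_rot': array([-0.   ,  0.164,  0.987, -0.001]), 'ft_force': array([0.492, 0.233, 0.562]), 'ft_torque': array([ 0.008,  0.004, -0.041]), 'grasp_force': np.float64(0.0), 'gripper_width': np.float64(1.003)}
top [[441.17984944   0.         320.07569775]
 [  0.         441.17984944 202.85051401]
 [  0.           0.           1.        ]] [ 0.4033753  -0.02470404  1.32393963] [[-7.99101658e-03 -9.99967817e-01 -7.13316789e-04]
 [-9.91856952e-01  8.01686903e-03 -1.27104351e-01]
 [ 1.27105979e-01 -3.08184758e-04 -9.91889094e-01]]
side [[441.66340481   0.         322.65287242]
 [  0.         441.66340481 201.10359257]
 [  0.           0.           1.        ]] [0.00322656 1.06256724 0.8573406 ] [[-0.89800389 -0.43982186  0.01207227]
 [-0.24766498  0.48260978 -0.8400892 ]
 [ 0.36366339 -0.75739325 -0.54231393]]
```

View pics/top0.png

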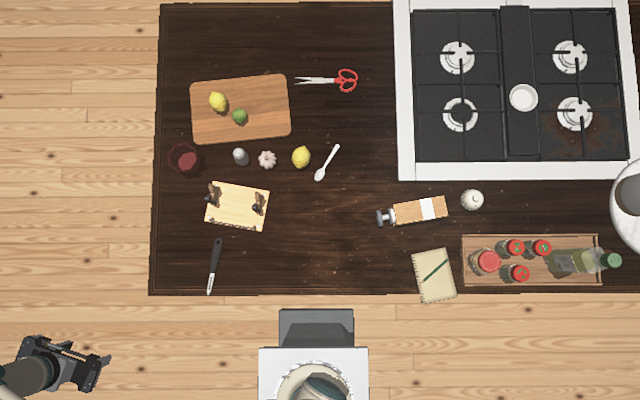

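View pics/side0.png

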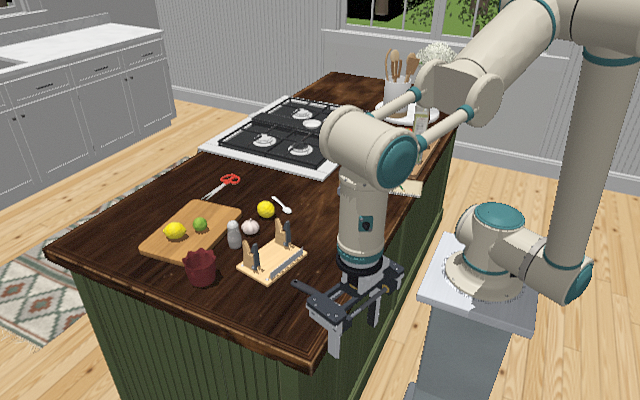

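```bash
python3 - <<'E'
from h import *
c=load('top0'); f=c['frame'][:,:,::-1]
a=[cv2.resize(f[y:y+50,x:x+133],None,fx=6,fy=6,interpolation=cv2.INTER_CUBIC) for x,y in((185,182),(355,185))]
cv2.imwrite('pics/crop1.png',np.vstack(a))
# carton top plane points from depth
v,u=np.mgrid[185:235,355:460]
K=c['intrinsics'];z=c['z_map'][185:235,355:460]
P=np.stack([(u-K[0,2])/K[0,0]*z,(v-K[1,2])/K[1,1]*z,z],-1).reshape(-1,3)
P=(P-c['t'])@c['R']
m=(P[:,2]>.052)&(P[:,2]<.07); Q=P[m]
def box(Q):
    rr=cv2.minAreaRect((Q[:,:2]*1000).astype(np.float32)); print(len(Q),rr, cv2.boxPoints(rr).round(0).tolist(), Q[:,2].mean())
box(Q[(Q[:,1]<0)])
m=(P[:,2]>.02)&(P[:,2]<.051)&(P[:,1]>-.165); box(P[m]); print('table z',np.median(P[:,2]))
v,u=np.mgrid[170:240,195:280]; z=c['z_map'][170:240,195:280]
P=np.stack([(u-K[0,2])/K[0,0]*z,(v-K[1,2])/K[1,1]*z,z],-1).reshape(-1,3); P=(P-c['t'])@c['R']
for lo,hi in((.006,.02),(.055,.095),(.095,.13)): box(P[(P[:,2]>lo)&(P[:,2]<hi)])
E
```

```text
1092 ((541.25341796875, -295.41510009765625), (60.92109680175781, 188.8245849609375), 9.583037376403809) [[496.0, -207.0], [527.0, -394.0], [587.0, -383.0], [556.0, -197.0]] 0.06037490433951201
0 ((0.0, 0.0), (0.0, 0.0), 0.0) [[0.0, 0.0], [0.0, 0.0], [0.0, 0.0], [0.0, 0.0]] nan
table z 0.0015127026652096806
2053 ((570.248046875, 225.86953735351562), (255.78001403808594, 209.6719512939453), 89.68180084228516) [[465.0, 99.0], [674.0, 97.0], [676.0, 353.0], [466.0, 354.0]] 0.012090050411588569
168 ((581.1083984375, 220.11688232421875), (149.60580444335938, 49.56650924682617), 79.30364990234375) [[543.0, 151.0], [592.0, 142.0], [619.0, 289.0], [571.0, 298.0]] 0.07485630934390543
87 ((582.67822265625, 221.43643188476562), (147.646728515625, 50.13905715942383), 79.01534271240234) [[544.0, 154.0], [593.0, 144.0], [621.0, 289.0], [572.0, 299.0]] 0.10381208842461451<stdin>:12: RuntimeWarning: Mean of empty slice.
  ret = ret.dtype.type(ret / rcount)
```

View pics/crop1.png

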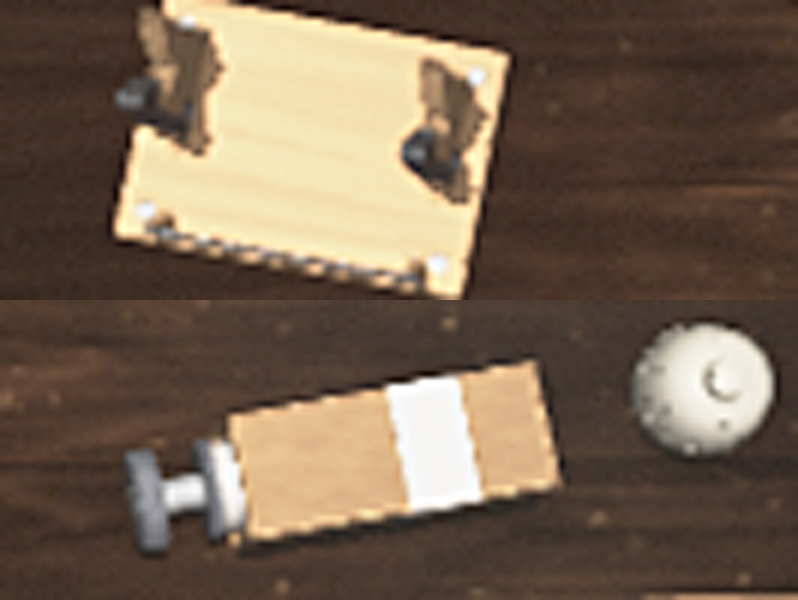

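```bash
python3 - <<'E'
from h import *
c=load('top0')
def w(x,y,x0,y0,z): return world(c,x0+(x+.5)/6-.5,y0+(y+.5)/6-.5,z)
np.set_printoptions(precision=4,suppress=True)
for p in((115,237),(463,299),(510,53)): print('base',w(*p,185,182,.012))
for p in((228,415),(240,545),(538,360),(560,487)): print('carton',w(p[0],p[1]-300,355,185,.06))
for p in((127,455),(140,550),(160,455),(170,548)): print('knob',w(p[0],p[1]-300,355,185,.048))
for p in((165,492),(200,490)): print('neck',w(p[0],p[1]-300,355,185,.024))
E
```

```text
base [0.5195 0.3223 0.012 ]
base [0.4873 0.149  0.012 ]
base [0.6104 0.1265 0.012 ]
carton [ 0.561  -0.2344  0.06  ]
carton [ 0.4983 -0.2383  0.06  ]
carton [ 0.5866 -0.3847  0.06  ]
carton [ 0.525  -0.3926  0.06  ]
knob [ 0.5434 -0.1869  0.048 ]
knob [ 0.4972 -0.192   0.048 ]
knob [ 0.5433 -0.2029  0.048 ]
knob [ 0.4981 -0.2065  0.048 ]
neck [ 0.5275 -0.2082  0.024 ]
neck [ 0.5284 -0.2255  0.024 ]
```

```bash
cat >> h.py <<'E'
from scipy.spatial.transform import Rotation as Ro
def pose():
    s=readout.observe(); w,x,y,z=s['ee_rot']; return np.array(s['tcp_pos']),Ro.from_quat([x,y,z,w]).as_matrix(),s
def goal(xyz,axdeg=None):
    """shift in tool axes to TCP xyz, and roll so that tool x lies along world heading axdeg (mod 180)"""
    p,R,s=pose(); d=R.T@(np.array(xyz)-p)
    ro=None
    if axdeg is not None:
        h=np.degrees(np.arctan2(R[1,0],R[0,0])); ro=-((axdeg-h+90)%180-90)
    print('t',s['t'],'tcp',p.round(4),'z',R[:,2].round(3),'d',d.round(4),'roll',ro,'q',np.round(s['q'],2),'F',np.round(s['ft_force'],1),'w',s['gripper_width'],s['grasp_force'])
E
python3 -c "
from h import *
goal([.526,-.214,.16],99.7)"
```

```text
t 0.1 tcp [0.1855 0.5438 0.2047] z [-0.001 -0.001 -1.   ] d [-0.567  -0.6072  0.0456] roll 61.463750840177894 q [ 1.12  0.28  1.51 -0.    1.36 -0.12] F [-0.3  0.3 -0.5] w 1.0007623796352556 0.0
```

Emit:
carry_out:
  translation:
    - [-0.567,-0.607,0.045]
    - [-0.567,-0.607,0.045]
    - [-0.567,-0.607,0.045]
    - [-0.567,-0.607,0.045]
    - [-0.567,-0.607,0.045]
    - [-0.567,-0.607,0.045]
    - [-0.567,-0.607,0.045]
    - [-0.567,-0.607,0.045]
  roll: [61.5,61.5,61.5,61.5,61.5,61.5,61.5,61.5]
  grip: 1

```text
t: 0.77
tcp_pos: [0.3221, 0.2387, 0.1872]
ee_rot: [0.0, 0.619, 0.786, 0.0]
ft_force: [0.6, -0.3, 0.8]
gripper_width: 1.003
grasp_force: 0.0
```

```bash
python3 -c "
from h import *
goal([.526,-.214,.16],99.7)"
```

```text
t 0.7667 tcp [0.3221 0.2387 0.1872] z [ 0. -0. -1.] d [-0.4879  0.0921  0.0272] roll 3.8557094956167504 q [ 0.46  0.02  1.87 -0.    1.25  0.23] F [ 0.6 -0.3  0.8] w 1.0033504534955273 0.0
```

Emit:
carry_out:
  translation:
    - [-0.488,0.092,0.027]
    - [-0.488,0.092,0.027]
    - [-0.488,0.092,0.027]
    - [-0.488,0.092,0.027]
    - [-0.488,0.092,0.027]
    - [-0.488,0.092,0.027]
    - [-0.488,0.092,0.027]
    - [-0.488,0.092,0.027]
  roll: [3.9,3.9,3.9,3.9,3.9,3.9,3.9,3.9]

```text
t: 1.43
tcp_pos: [0.4605, -0.0642, 0.169]
ee_rot: [-0.0, 0.643, 0.766, 0.0]
ft_force: [1.6, 0.6, 0.0]
gripper_width: 1.0
grasp_force: 0.0
```

```bash
python3 -c "
from h import *
goal([.526,-.214,.16],99.7)"
```

```text
t 1.4333 tcp [ 0.4605 -0.0642  0.169 ] z [-0.  0. -1.] d [-0.1588  0.0387  0.009 ] roll 0.22085013561085987 q [-0.29  0.14  1.79  0.    1.22 -0.46] F [1.6 0.6 0. ] w 1.000127037097567 0.0
```

Emit:
carry_out:
  translation:
    - [-0.159,0.039,0.009]
    - [-0.159,0.039,0.009]
    - [-0.159,0.039,0.009]
    - [-0.159,0.039,0.009]
    - [-0.159,0.039,0.009]
    - [-0.159,0.039,0.009]
  roll: [0.2,0.2,0.2,0.2,0.2,0.2]

```text
t: 1.93
tcp_pos: [0.5264, -0.2136, 0.1591]
ee_rot: [-0.001, 0.645, 0.764, -0.0]
ft_force: [0.1, 0.6, 0.1]
gripper_width: 1.001
grasp_force: 0.0
```

```bash
python3 -c "
from h import *
goal([.526,-.214,.005],99.7)
p,R,s=pose()
c=snap('wrist','w1')
T=c['T_tool_cam']; print(T.round(3)); M=np.eye(4);M[:3,:3]=R;M[:3,3]=p; W=M@T
c['R']=W[:3,:3].T; c['t']=-c['R']@W[:3,3]; pickle.dump(c,open('pics/w1.pkl','wb'))
print(c['intrinsics'])
"
```

```text
t 1.9333 tcp [ 0.5264 -0.2136  0.1591] z [-0.002  0.001 -1.   ] d [-0.0006 -0.0002  0.1541] roll -0.1015320892473568 q [-0.51  0.3   1.59  0.    1.25 -0.68] F [0.1 0.6 0.1] w 1.0007575878685753 0.0
[[-0.001 -0.966 -0.257  0.073]
 [ 1.    -0.001 -0.     0.001]
 [ 0.    -0.257  0.966 -0.179]
 [ 0.     0.     0.     1.   ]]
[[359.06631639   0.         322.17555332]
 [  0.         359.06631639 204.10372237]
 [  0.           0.           1.        ]]
```

View pics/w1.png

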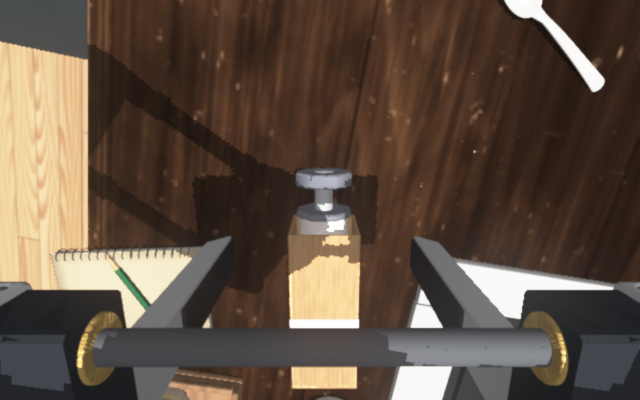

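```bash
python3 -c "
from h import *
np.set_printoptions(precision=4,suppress=True)
c=load('w1'); m=np.array([.5301,-.2386]); a=np.array([-.168,.986]); b=np.array([.986,.168])
for n,u,v,z in(('knobTopFar',323,170,.048),('knobtopnear',323,187,.048),('neck',316,198,.024),('neck',331,198,.024),('flange topfar',324,206,.048),('kl',296,179,.03),('kr',351,179,.03),('cart',290,237,.06),('cart',359,237,.06),('knob',323,180,None),('flange',324,215,None)):
  P=world(c,u,v,z); d=P[:2]-m; print(n,P,'carton y,x',d@a,d@b)
"
```

```text
knobTopFar [ 0.5232 -0.1886  0.048 ] carton y,x 0.05046106467792089 0.0015846461933876003
knobtopnear [ 0.5255 -0.2026  0.048 ] carton y,x 0.03628472131294288 0.0015633657126304932
neck [ 0.5219 -0.2187  0.024 ] carton y,x 0.02102157479983845 -0.004756275493695886
neck [ 0.5352 -0.2164  0.024 ] carton y,x 0.020998347988870524 0.008772860229939278
flange topfar [ 0.5291 -0.2185  0.048 ] carton y,x 0.02001853977162922 0.0023769659551565376
kl [ 0.5018 -0.2033  0.03  ] carton y,x 0.039603493141534746 -0.02198130141513464
kr [ 0.5491 -0.1953  0.03  ] carton y,x 0.03951709766099583 0.026010475096618833
cart [ 0.5053 -0.246   0.06  ] carton y,x -0.0030975289741264917 -0.02564066062184592
cart [ 0.5613 -0.2365  0.06  ] carton y,x -0.003184785187586667 0.031089776857619628
knob [ 0.5246 -0.1968  0.0477] carton y,x 0.04210421056663428 0.0015723222506947338
flange [ 0.5304 -0.2264  0.0475] carton y,x 0.01201932750492563 0.0023721967663859044
```

Emit:
carry_out:
  translation:
    - [0.001,0.001,0.04]
    - [0.001,0.001,0.08]
    - [0.001,0.001,0.115]
    - [0.001,0.001,0.14]
    - [0.001,0.001,0.153]
    - [0.001,0.001,0.153]
    - [0.001,0.001,0.153]
  roll: [0,0,0,0,0,0,0]

```text
t: 2.57
tcp_pos: [0.5264, -0.209, 0.0073]
ee_rot: [-0.001, 0.644, 0.765, -0.0]
ft_force: [0.4, 0.2, 0.5]
gripper_width: 1.001
grasp_force: 0.0
```

Emit:
carry_out:
  translation:
    - [0,0,0]
    - [0,0,0]
    - [0,0,0]
    - [0,0,0]
    - [0,0,0]
    - [0,0,0]
    - [0,0,0]
    - [0,0,0]
  roll: [0,0,0,0,0,0,0,0]
  grip: 0
  newtons: 15

```text
t: 3.23
tcp_pos: [0.5272, -0.2109, 0.0074]
ee_rot: [0.0, 0.644, 0.765, 0.0]
ft_force: [-0.5, 0.6, 1.1]
gripper_width: 0.502
grasp_force: 15.0
```

```bash
python3 -c "
from h import *
goal([.5277,-.2127,.006],99.7)
c=snap('wrist','w2'); f=c['frame'][:,:,::-1]
cv2.imwrite('pics/w2c.png',cv2.resize(f[120:320,180:460],None,fx=2.5,fy=2.5,interpolation=cv2.INTER_CUBIC))
"
```

```text
t 3.2333 tcp [ 0.5272 -0.2109  0.0074] z [ 0.  0. -1.] d [-0.0019  0.0001  0.0014] roll 0.05485263030642784 q [-0.5   0.44  1.79  0.    0.9  -0.67] F [-0.5  0.6  1.1] w 0.5024507068972258 15.005750334821641
```

View pics/w2c.png

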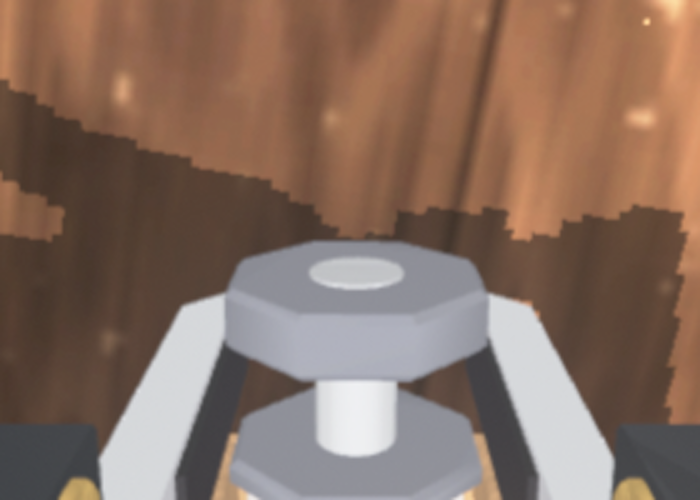

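Emit:
carry_out:
  translation:
    - [0,0,0]
    - [0,0,0]
    - [0,0,0]
    - [0.013,0,0]
    - [0.013,0,0]
    - [0.013,0,0]
  roll: [0,0,0,0,0,0]
  grip: 0.8

```text
t: 3.78
tcp_pos: [0.5244, -0.1969, 0.0072]
ee_rot: [-0.0, 0.644, 0.765, -0.0]
ft_force: [-0.9, 0.0, 0.5]
gripper_width: 0.801
grasp_force: 0.0
```

Emit:
carry_out:
  translation:
    - [0,0,0]
    - [0,0,0]
    - [0,0,0]
    - [0,0,0]
    - [0,0,0]
  roll: [0,0,0,0,0]
  grip: 0
  newtons: 25

```text
t: 4.2
tcp_pos: [0.5251, -0.1981, 0.0073]
ee_rot: [0.0, 0.644, 0.765, 0.0]
ft_force: [-0.2, -0.4, -0.3]
gripper_width: 0.506
grasp_force: 25.0
```

Emit:
carry_out:
  translation:
    - [0.01,0,0]
    - [0.03,0,0]
    - [0.055,0,0]
    - [0.08,0,0]
    - [0.105,0,0]
    - [0.13,0,0]
    - [0.145,0,0]
    - [0.15,0,0]
  roll: [0,0,0,0,0,0,0,0]

```text
t: 4.87
tcp_pos: [0.4981, -0.0476, 0.0073]
ee_rot: [-0.001, 0.644, 0.765, -0.0]
ft_force: [-0.2, -0.6, -1.4]
gripper_width: 0.51
grasp_force: 25.0
```

```bash
python3 -c "
from h import *
goal([.5277,-.2127,.006],99.7)
c=snap('top','t2'); f=c['frame'][:,:,::-1]
cv2.imwrite('pics/t2c.png',cv2.resize(f[170:250,320:460],None,fx=5,fy=5,interpolation=cv2.INTER_CUBIC))
"
```

```text
t 4.8667 tcp [ 0.4981 -0.0476  0.0073] z [-0.001  0.001 -1.   ] d [-0.1678  0.0008  0.0011] roll 0.18684278615587857 q [-0.23  0.36  1.94  0.    0.84 -0.41] F [-0.2 -0.6 -1.4] w 0.5095913846238479 24.999813437461853
```

View pics/t2c.png

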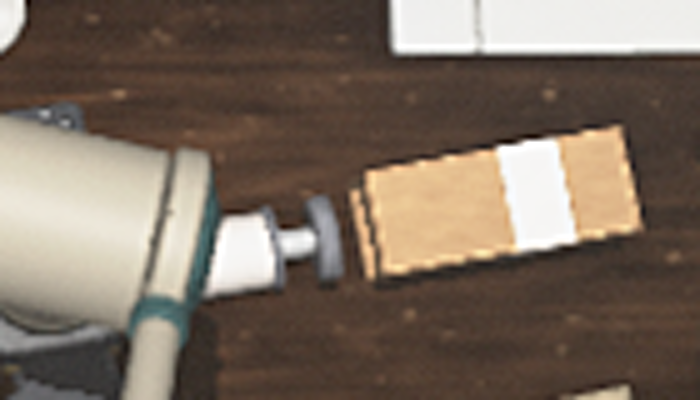

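Emit:
carry_out:
  translation:
    - [0,0,0]
    - [0,0,0]
    - [0,0,0]
    - [0,0,0]
    - [0,0,0]
    - [0,0,0]
  roll: [0,0,0,0,0,0]
  grip: 1

```text
t: 5.42
tcp_pos: [0.4996, -0.0507, 0.0073]
ee_rot: [0.0, 0.645, 0.764, 0.0]
ft_force: [-0.2, 0.9, 0.5]
gripper_width: 0.898
grasp_force: 0.0
```

Emit:
carry_out:
  translation:
    - [0,0,-0.04]
    - [0,0,-0.08]
    - [0,0,-0.12]
    - [-0.04,0,-0.15]
    - [-0.08,0,-0.15]
    - [-0.08,0,-0.15]
    - [-0.08,0,-0.15]
  roll: [0,0,0,0,0,0,0]

```text
t: 6.0
tcp_pos: [0.5138, -0.1315, 0.1579]
ee_rot: [0.001, 0.646, 0.764, 0.0]
ft_force: [-0.3, 0.3, -1.2]
gripper_width: 1.001
grasp_force: 0.0
```

```bash
python3 -c "
from h import *
p,R,s=pose(); print(p,s['t'])
c=snap('wrist','w3')
T=c['T_tool_cam']; M=np.eye(4);M[:3,:3]=R;M[:3,3]=p; W=M@T
c['R']=W[:3,:3].T; c['t']=-c['R']@W[:3,3]; pickle.dump(c,open('pics/w3.pkl','wb'))
c['frame'];cv2.imwrite('pics/w3c.png',cv2.resize(c['frame'][60:310,160:490,::-1],None,fx=2.4,fy=2.4,interpolation=cv2.INTER_CUBIC))
"
```

```text
[ 0.51384112 -0.13152459  0.15789925] 6.0
```

View pics/w3c.png

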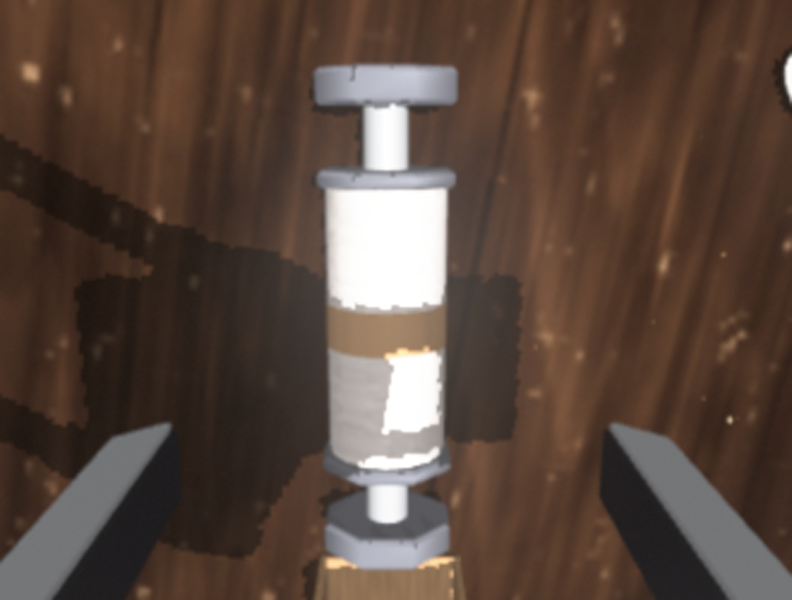

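```bash
python3 -c "
from h import *
np.set_printoptions(precision=4,suppress=True)
c=load('w3')
p=np.array([.51384,-.13152]); a=np.array([-.168,.986]); b=np.array([.986,.168])
for n,u,v,z in(('+90',386,67,.048),('+78',386,103,.048),('+56',386,170,.048),('+50',386,187,.048),('-50',387,470,.048),('-56',387,484,.048),('-78',388,540,.048),('-90',388,566,.048),('band',386,308,.046),('band',386,356,.046),('L+',327,250,.024),('R+',447,250,.024),('L-',330,400,.024),('R-',444,400,.024)):
  P=world(c,160+u/2.4,60+v/2.4,z); d=P[:2]-p; print(n,P,'tool x,y mm',1000*(d@a),1000*(d@b))
"
```

```text
+90 [ 0.4988 -0.0442  0.048 ] tool x,y mm 88.62015703541257 -0.13233390431768957
+78 [ 0.5006 -0.0551  0.048 ] tool x,y mm 77.54363077350527 -0.17395521434809316
+56 [ 0.5041 -0.0761  0.048 ] tool x,y mm 56.30414687532151 -0.2537649961614618
+50 [ 0.505  -0.0815  0.048 ] tool x,y mm 50.78113979853063 -0.2745183248141216
-50 [ 0.522  -0.1809  0.048 ] tool x,y mm -50.0647594492924 -0.29224061303709226
-56 [ 0.5229 -0.1863  0.048 ] tool x,y mm -55.533966887922155 -0.31115210473397825
-78 [ 0.5269 -0.2083  0.048 ] tool x,y mm -77.91782963048152 -0.018982596646853738
-90 [ 0.5287 -0.2188  0.048 ] tool x,y mm -88.59359533800087 -0.05269676851324658
band [ 0.5118 -0.1224  0.046 ] tool x,y mm 9.364421002268033 -0.4343718247068464
band [ 0.5147 -0.1394  0.046 ] tool x,y mm -7.863609527036677 -0.4991081132252754
L+ [ 0.4878 -0.1093  0.024 ] tool x,y mm 26.24377630912281 -21.9661083113828
R+ [ 0.531  -0.1021  0.024 ] tool x,y mm 26.111437265037214 21.865898295517074
L- [ 0.4974 -0.1662  0.024 ] tool x,y mm -31.43551291845012 -22.05552641815247
R- [ 0.5404 -0.159   0.024 ] tool x,y mm -31.57922978939605 21.556342706923672
```

Emit:
carry_out:
  translation:
    - [0,0,0.04]
    - [0,0,0.08]
    - [0,0,0.115]
    - [0,0,0.14]
    - [0,0,0.152]
    - [0,0,0.152]
    - [0,0,0.152]
    - [0,0,0.152]
  roll: [0,0,0,0,0,0,0,0]

```text
t: 6.72
tcp_pos: [0.5126, -0.1279, 0.005]
ee_rot: [-0.001, 0.644, 0.765, -0.0]
ft_force: [-0.2, 0.0, -0.3]
gripper_width: 0.999
grasp_force: 0.0
```

Emit:
carry_out:
  translation:
    - [0,0,0]
    - [0,0,0]
    - [0,0,0]
    - [0,0,0]
    - [0,0,0]
    - [0,0,0]
    - [0,0,0]
    - [0,0,0]
  roll: [0,0,0,0,0,0,0,0]
  grip: 0
  newtons: 45

```text
t: 7.38
tcp_pos: [0.5129, -0.1291, 0.0054]
ee_rot: [-0.0, 0.644, 0.765, -0.0]
ft_force: [-1.4, -0.3, 1.3]
gripper_width: 0.468
grasp_force: 0.8
```

Emit:
carry_out:
  translation:
    - [0,0,0]
    - [0,0,-0.02]
    - [0,0,-0.05]
    - [0,0,-0.09]
    - [0,0,-0.13]
    - [0,0,-0.16]
    - [0,0,-0.17]
    - [0,0,-0.17]
  roll: [0,0,0,0,0,0,0,0]

```text
t: 8.05
tcp_pos: [0.5147, -0.1296, 0.1777]
ee_rot: [0.003, 0.644, 0.765, 0.001]
ft_force: [0.2, -0.7, -1.9]
gripper_width: 0.458
grasp_force: 45.0
```

```bash
python3 -c "
from h import *
goal([.5771,.2220,.17],79.45)"
```

```text
t 8.05 tcp [ 0.5147 -0.1296  0.1777] z [ 0.005 -0.002 -1.   ] d [0.3359 0.1211 0.0073] roll 20.31604313101664 q [-0.38  0.22  1.65  0.    1.26 -0.55] F [ 0.2 -0.7 -1.9] w 0.45816613339549933 44.99910771846771
```

Emit:
carry_out:
  translation:
    - [0.02,0.007,0]
    - [0.05,0.018,0]
    - [0.085,0.031,0]
    - [0.12,0.043,0]
    - [0.158,0.057,0]
    - [0.196,0.071,0]
    - [0.234,0.085,0]
    - [0.27,0.098,0]
  roll: [2,5,8,11,14,17,19,20.3]

```text
t: 8.72
tcp_pos: [0.5621, 0.1556, 0.1717]
ee_rot: [-0.002, 0.769, 0.639, -0.002]
ft_force: [-0.4, -0.9, -1.2]
gripper_width: 0.453
grasp_force: 45.0
```

```bash
python3 -c "
from h import *
goal([.5771,.2220,.17],79.45)"
```

```text
t 8.7167 tcp [0.5621 0.1556 0.1717] z [-0.006 -0.001 -1.   ] d [0.068  0.0025 0.0016] roll -0.06231474359645972 q [0.15 0.31 1.54 0.   1.3  0.34] F [-0.4 -0.9 -1.2] w 0.4530373598449603 44.99745190143585
```

Emit:
carry_out:
  translation:
    - [0.025,0.001,0]
    - [0.05,0.002,0]
    - [0.065,0.0025,0]
    - [0.068,0.0025,0]
    - [0.068,0.0025,0]
    - [0.068,0.0025,0]
    - [0.068,0.0025,0]
  roll: [0,0,0,0,0,0,0]

```text
t: 9.3
tcp_pos: [0.5783, 0.2184, 0.1748]
ee_rot: [0.0, 0.769, 0.639, -0.001]
ft_force: [-0.5, 0.2, -1.6]
gripper_width: 0.461
grasp_force: 45.0
```

```bash
python3 -c "
from h import *
goal([.5771,.2220,.17],79.45)
p,R,s=pose()
c=snap('wrist','w4')
T=c['T_tool_cam']; M=np.eye(4);M[:3,:3]=R;M[:3,3]=p; W=M@T
c['R']=W[:3,:3].T; c['t']=-c['R']@W[:3,3]; pickle.dump(c,open('pics/w4.pkl','wb'))
a=cv2.resize(c['frame'][:,:,::-1][60:360,130:510],None,fx=2,fy=2,interpolation=cv2.INTER_CUBIC)
cv2.imwrite('pics/w4c.png',a)
c=snap('side','s4')
"
```

```text
t 9.3 tcp [0.5783 0.2184 0.1748] z [-0.001 -0.001 -1.   ] d [ 0.0033 -0.0018  0.0048] roll -0.06534288491133111 q [ 0.25  0.36  1.46 -0.    1.33  0.43] F [-0.5  0.2 -1.6] w 0.46102426982217803 44.99895930290222
```

View pics/w4c.png

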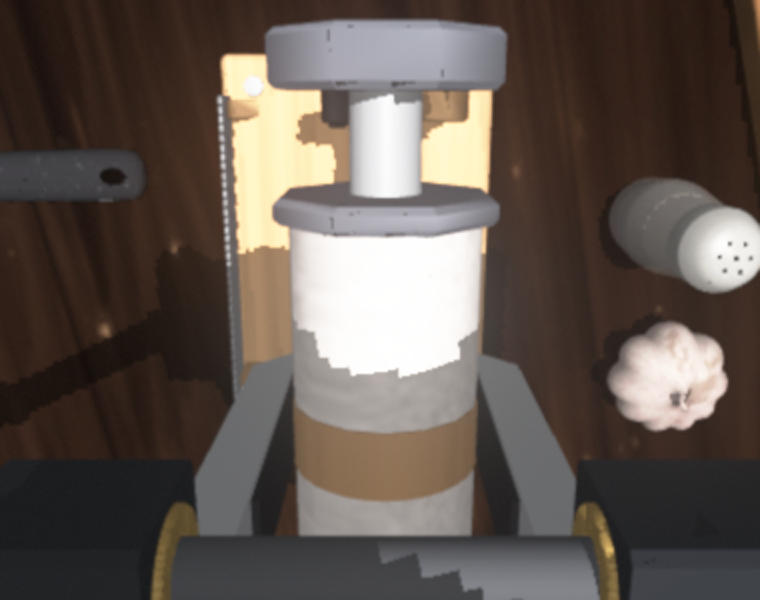

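```bash
python3 -c "
from h import *
np.set_printoptions(precision=1,suppress=True)
c=load('w4');K=c['intrinsics'];z=c['z_map'];T=c['T_tool_cam']
v,u=np.mgrid[0:400,0:640]
P=np.stack([(u-K[0,2])/K[0,0]*z,(v-K[1,2])/K[1,1]*z,z],-1)@T[:3,:3].T+T[:3,3]; P*=1000
for y in (24,40,50,60,70,80,84,88,100,110,120,140,160,180,190,197,205,215,225,232,240,300,360,410,430,480,500):
  print(y,P[60+y//2,130+386//2])
for y in(130,160): # neck sides
  r_=P[60+y//2,130+340//2:130+435//2]; m=(r_[:,2]<5)&(r_[:,2]>-60); print('neck y',r_[m,1].min(),r_[m,1].max(),r_[m,0].mean())
for y in(260,400):
  r_=P[60+y//2,130+270//2:130+500//2]; m=(r_[:,2]<-15); print('paper y',r_[m,1].min(),r_[m,1].max(),r_[m,0].mean())
"
```

```text
24 [ 86.5   1.2 -40.8]
40 [ 83.6   1.2 -43.4]
50 [ 81.9   1.2 -43.2]
60 [ 80.2   1.2 -43.6]
70 [ 78.5   1.2 -42.7]
80 [ 76.7   1.2 -42.9]
84 [ 76.    1.2 -41.8]
88 [ 75.3   1.2 -40.5]
100 [ 73.1   1.3 -26. ]
110 [ 71.1   1.3 -25.4]
120 [ 69.1   1.3 -26.7]
140 [ 65.1   1.3 -27.1]
160 [ 61.    1.3 -27.2]
180 [ 56.8   1.3 -27.1]
190 [ 54.6   1.3 -26.1]
197 [ 53.3   1.3 -25.9]
205 [ 53.1   1.2 -36.6]
215 [ 51.9   1.2 -41.9]
225 [ 50.2   1.2 -42.9]
232 [ 48.7   1.2 -43.2]
240 [ 46.7   1.2 -41. ]
300 [ 34.4   1.2 -40.7]
360 [ 21.6   1.2 -40.7]
410 [ 10.4   1.2 -40.6]
430 [  5.7   1.2 -40.3]
480 [ -6.    1.2 -40.4]
500 [-10.8   1.2 -40.5]
neck y -6.509877803062073 8.630810412632158 67.03654644035787
neck y -6.543499267437037 8.657767351802887 60.81359185642974
paper y -20.35988164364599 22.15818132160696 41.67833827352644
paper y -24.703150374278657 26.26888195153747 10.814100868204958
```

```bash
python3 -c "
from h import *
np.set_printoptions(precision=4,suppress=True)
c=load('w4'); o=np.array([.5771,.2220]); th=np.radians(79.45); ay=np.array([np.cos(th),np.sin(th)]); ax=np.array([ay[1],-ay[0]])
for n,x,y,z in(('corner -75,88',222,54,.012),('rear edge x=50',489,240,.012),('rear',492,110,.012),('front edge',242,360,.012),('screw',254,86,.012)):
  P=world(c,130+x/2,60+y/2,z); d=P[:2]-o; print(n,P,'disp x,y',1000*(d@ax),1000*(d@ay))
a=c['frame'][:,:,::-1][60:130,220:400]
c=load('top0')
goal([.5771,.2220,.17],79.45)
# also seen from the side camera: enlarge
f=load('s4')['frame'][:,:,::-1]
a=cv2.resize(a,(720,280),interpolation=cv2.INTER_CUBIC); b=cv2.resize(f[190:295,200:380],None,fx=4,fy=3,interpolation=cv2.INTER_CUBIC)
cv2.imwrite('pics/c5.png',np.vstack([a,b]))
"
```

```text
corner -75,88 [0.5237 0.3227 0.012 ] disp x,y -70.92415930144394 89.26578099078405
rear edge x=50 [0.63   0.2155 0.012 ] disp x,y 53.21386998874412 3.2598054121888222
rear [0.6404 0.2757 0.012 ] disp x,y 52.422541385751344 64.3667603554715
front edge [0.4979 0.1774 0.012 ] disp x,y -69.70418069644654 -58.34625769580534
screw [0.5348 0.3064 0.012 ] disp x,y -57.0904008632481 75.26607945878088
t 9.4 tcp [0.5787 0.2186 0.1754] z [-0. -0. -1.] d [ 0.0031 -0.0022  0.0054] roll -0.08223323233087854 q [ 0.25  0.36  1.46 -0.    1.33  0.43] F [-0.8  0.6 -2.4] w 0.46102656933547154 44.99900221824646
```

View pics/c5.png

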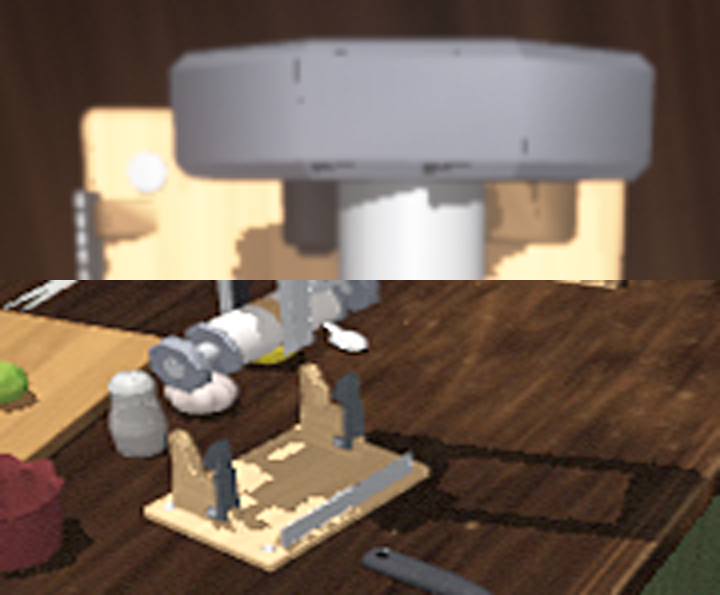

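Emit:
carry_out:
  translation:
    - [0.006,-0.001,0.01]
    - [0.006,-0.001,0.03]
    - [0.006,-0.001,0.05]
    - [0.006,-0.001,0.06]
    - [0.006,-0.001,0.062]
    - [0.006,-0.001,0.062]
    - [0.006,-0.001,0.062]
  roll: [0,0,0,0,0,0,0]

```text
t: 9.98
tcp_pos: [0.5795, 0.2263, 0.114]
ee_rot: [0.0, 0.769, 0.639, 0.001]
ft_force: [-0.0, 0.6, -1.0]
gripper_width: 0.46
grasp_force: 45.0
```

```bash
python3 -c "
from h import *
goal([.5771,.2220,.17],79.45)
p,R,s=pose()
c=snap('wrist','w5')
T=c['T_tool_cam']; M=np.eye(4);M[:3,:3]=R;M[:3,3]=p; W=M@T
c['R']=W[:3,:3].T; c['t']=-c['R']@W[:3,3]; pickle.dump(c,open('pics/w5.pkl','wb'))
a=cv2.resize(c['frame'][:,:,::-1][60:180,220:400],None,fx=4.4,fy=4.4,interpolation=cv2.INTER_CUBIC)
cv2.imwrite('pics/w5c.png',a)
"
```

```text
t 9.9833 tcp [0.5795 0.2263 0.114 ] z [ 0.001  0.    -1.   ] d [-0.0047 -0.0015 -0.056 ] roll 0.004485955523691132 q [0.26 0.41 1.54 0.   1.19 0.44] F [-0.   0.6 -1. ] w 0.4602982856808696 44.99890208244324
```

View pics/w5c.png

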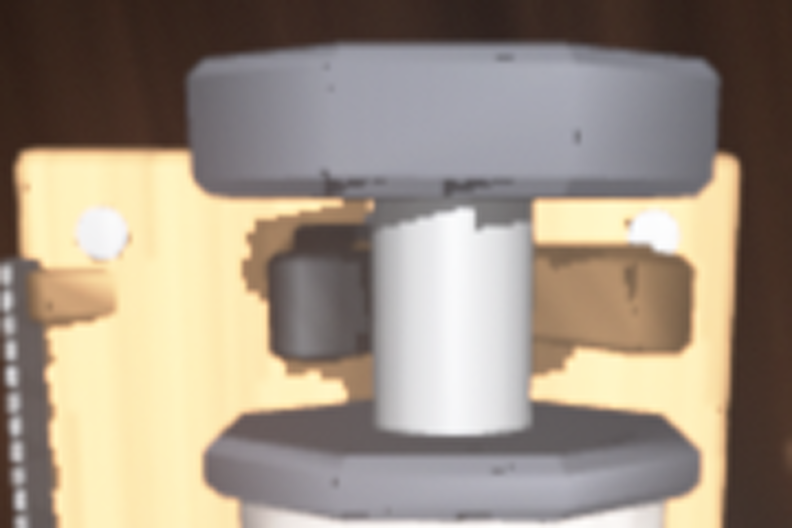

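```bash
python3 -c "
from h import *
np.set_printoptions(precision=1,suppress=True)
c=load('w5');K=c['intrinsics'];T=c['T_tool_cam'];z=c['z_map']
def tool(x,y,tz):
  d=np.linalg.solve(K,[220+(x+.5)/4.4-.5,60+(y+.5)/4.4-.5,1]); w=T[:3,:3]@d; return 1000*(T[:3,3]+w*(tz-T[2,3])/w[2])
for n,x,y,tz in(('base -75 +88',18,150,.102),('base +50 +88',738,153,.102),('base50',730,350,.102),('cheek +73',610,245,.012),('cheek+61',640,351,.012),('rear prong back',692,300,.014),('jaw front',270,310,.006),('screwL',102,234,.102),('screwR',652,234,.102),('neckL',374,330,-.019),('neckR',531,330,-.019),('flange56',450,400,-.043),('flange56 side',205,450,-.019),('flR',700,450,-.019)): print(n,tool(x,y,tz))
for x,y in((610,300),(650,300),(560,300),(300,300),(340,300),(60,180),(320,320)):
  u,v=int(220+x/4.4),int(60+y/4.4); d=np.linalg.solve(K,[u,v,1])*z[v,u]; print(x,y,'depth pt',1000*(T[:3,:3]@d+T[:3,3]))
"
```

```text
base -75 +88 [ 84.5 -72.9 102. ]
base +50 +88 [ 83.9  49.8 102. ]
base50 [ 50.8  49.9 102. ]
cheek +73 [70.3 19.6 12. ]
cheek+61 [58.  23.5 12. ]
rear prong back [63.9 29.8 14. ]
jaw front [ 63.2 -19.9   6. ]
screwL [ 70.7 -59.4 102. ]
screwR [ 70.6  35.5 102. ]
neckL [ 62.6  -6.8 -19. ]
neckR [ 62.6   8.9 -19. ]
flange56 [ 58.4   0.8 -43. ]
flange56 side [ 50.6 -24.2 -19. ]
flR [ 50.6  26.2 -19. ]
610 300 depth pt [63.6 20.1 16.8]
650 300 depth pt [63.9 24.4 12.6]
560 300 depth pt [63.1 14.9 27.5]
300 300 depth pt [ 64.4 -16.1   3.5]
340 300 depth pt [ 64.3 -11.8   5.3]
60 180 depth pt [ 80.  -66.1 101.7]
320 320 depth pt [ 62.3 -14.2   4.2]
```

Emit:
carry_out:
  translation:
    - [-0.0007,-0.0002,0.01]
    - [-0.0007,-0.0002,0.02]
    - [-0.0007,-0.0002,0.03]
    - [-0.0007,-0.0002,0.036]
    - [-0.0007,-0.0002,0.042]
    - [-0.0007,-0.0002,0.048]
    - [-0.0007,-0.0002,0.048]
  roll: [0,0,0,0,0,0,0]
  newtons: 55

```text
t: 10.62
tcp_pos: [0.5822, 0.2258, 0.0657]
ee_rot: [0.002, 0.769, 0.639, 0.003]
ft_force: [5.8, 0.0, -1.2]
gripper_width: 0.455
grasp_force: 55.0
```

```bash
python3 -c "
from h import *
goal([.5788,.2256,.0513],79.45)"
```

```text
t 10.6167 tcp [0.5822 0.2258 0.0657] z [ 0.007  0.001 -1.   ] d [-0.0008 -0.0034  0.0143] roll 0.013482545776383859 q [ 0.26  0.45  1.6  -0.    1.08  0.44] F [ 5.8  0.  -1.2] w 0.45512497381519884 54.999579191207886
```

Emit:
carry_out:
  translation:
    - [0,0,0.004]
    - [0,0,0.008]
    - [0,0,0.012]
    - [0,0,0.015]
    - [0,0,0.015]
    - [0,0,0.015]
  roll: [0,0,0,0,0,0]

```text
t: 11.12
tcp_pos: [0.5783, 0.2256, 0.0512]
ee_rot: [-0.0, 0.769, 0.639, 0.0]
ft_force: [-1.4, -0.4, 7.8]
gripper_width: 0.46
grasp_force: 55.0
```

```bash
python3 -c "
from h import *
goal([.5788,.2256,.0513],79.45)"
```

```text
t 11.1167 tcp [0.5783 0.2256 0.0512] z [-0.  0. -1.] d [ 0.0001  0.0005 -0.0001] roll 0.007763381599076524 q [0.26 0.46 1.62 0.   1.06 0.44] F [-1.4 -0.4  7.8] w 0.4597150872353472 55.003498792648315
```

Emit:
carry_out:
  translation:
    - [0,0,0]
    - [0,0,0]
    - [0,0,0]
    - [0,0,0]
    - [0,0,0]
  roll: [0,0,0,0,0]
  grip: 0.75

```text
t: 11.53
tcp_pos: [0.5782, 0.2255, 0.0498]
ee_rot: [-0.0, 0.769, 0.639, -0.0]
ft_force: [-1.4, -0.0, -1.1]
gripper_width: 0.742
grasp_force: 0.0
```

Emit:
carry_out:
  translation:
    - [0,0,-0.02]
    - [0,0,-0.05]
    - [0,0,-0.09]
    - [0,0,-0.13]
    - [-0.02,0,-0.15]
    - [-0.06,0,-0.15]
    - [-0.06,0,-0.15]
    - [-0.06,0,-0.15]
  roll: [0,0,0,0,0,0,0,0]

```text
t: 12.2
tcp_pos: [0.5673, 0.1652, 0.2007]
ee_rot: [0.0, 0.77, 0.638, 0.0]
ft_force: [-0.1, 0.5, -0.8]
gripper_width: 0.75
grasp_force: 0.0
```

```bash
python3 -c "
from h import *
goal([.5788,.2256,.0513],79.45)
c=snap('wrist','w6'); a=c['frame'][:,:,::-1]
f=snap('side','s6')['frame'][:,:,::-1]
b=cv2.resize(f[215:300,215:340],None,fx=3,fy=3,interpolation=cv2.INTER_CUBIC)
a=cv2.resize(a[:,140:500],None,fx=.9,fy=.9); a=a[:330]
w=max(a.shape[1],b.shape[1]); p=lambda i:cv2.copyMakeBorder(i,0,0,0,w-i.shape[1],cv2.BORDER_CONSTANT)
cv2.imwrite('pics/f.png',np.vstack([p(a),p(b)]))
"
```

```text
t 12.2 tcp [0.5673 0.1652 0.2007] z [ 0.  0. -1.] d [6.150e-02 1.000e-04 1.494e-01] roll -0.13236003321404155 q [0.17 0.3  1.48 0.   1.36 0.35] F [-0.1  0.5 -0.8] w 0.7503990186108329 0.0
```

View pics/f.png

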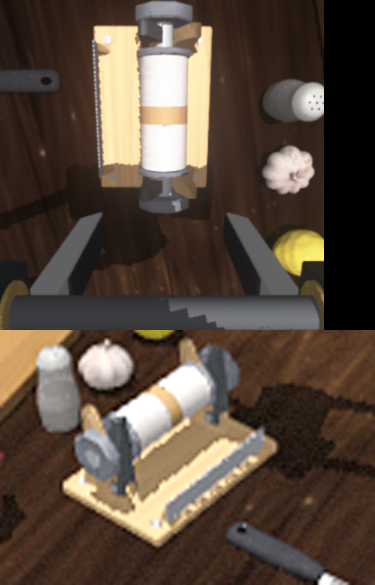

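The roll is seated level in both forks: in the wrist view its axis lies parallel to the base with both necks in the cheeks, and in the side view both jaws stand upright over the necks. The gripper is clear.

```bash
python3 -c "
from h import *
print(order.job_done())"
```

```text
the job is handed in; nothing more can be done
None
```

The roll was drawn out of the carton, laid down and let go, then pressed into the dispenser. The last pictures show it level in both forks with both jaws over the spindle, and the job was handed in at about 12 s with no verdict returned.

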